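# Close the consumables box, press its lid home and pin it

## Task

Put the loose lid on the open consumables box with its lug down in the fork, then press it down against the stiff seal until it is fully home on the rim all round. Only then push the headed pin sideways through fork and lug until its head sits against the fork, and let go. Do not disturb the wrench, jar, spray can, brush and wire spool standing around.

Things in the scene. Friction and masses are not known exactly. Their poses are not given: they have to be found in the camera images.
- box: Open-topped grey steel box bolted to the bench, 130 mm (its x) by 160 mm (its y) by 80 mm tall, walls 6 mm, low 14 mm foot flanges along its y sides. Origin: centre of its underside, z up. A two-eared steel fork stands out of its +x side (the side away from the robot, turned by the box's yaw). Lid fully home: lid origin 58 mm above the box origin, same x, y and yaw.
- seal (a joint): Travel of the black rubber seal frame on the rim, m: 0 as it stands 8 mm proud of the rim all round, 0.008 pressed flush. The lid first comes to rest on it. It yields only to about 9 N (a little more if fast; the lid's weight is 3 to 4.5 N of it), goes straight down and stays where pressed; at 0.008 the lid meets the rigid rim.
- box_fork (a point): Point on the pin's axis midway between the two fork ears: 89 mm along the box's +x from its centre, 67 mm above its underside. Ears 6 mm thick, gap between them 18 mm (box y), outer faces 15 mm either side of this point; they reach from the box wall to 106 mm from the box centre and up to 78 mm.
- pin (a joint): The pin's travel, m: 0 to 0.005 at the start (in the box's +y ear only), 0.033 fully in, head against that ear. Push the head along the box's -y; it slides with about 3 N of friction and stays where left. Shaft 8 mm across with a tapered tip; it cannot pass if the lid's lug is still high.
- pin_head (a point): Centre of the outer (pushed) face of the pin's head, facing the box's +y. The head is a disc 20 mm across and 8 mm thick, axis along the box's y, 67 mm above the bench; 56 mm from box_fork along box +y at travel 0, 23 mm when fully in.
- lid: Loose grey steel lid, about 0.35 kg, lying right way up. Origin: centre of the lower edge of its lip, z up. Plate 130 mm (x) by 160 mm (y) by 5 mm, its underside 22 mm above the origin, top at 27 mm. The lip below it is 113 by 143 mm outside (107 by 137 mm in its lower 10 mm) and enters the box opening of 118 by 148 mm. A steel lug with a hole hangs from its +x edge and must enter the fork.
- lid_handle (a point): Centre of the lid's handle bar, 53 mm above the lid origin, over the lid's centre. The bar runs along the lid's y, 90 mm long, 14 mm wide (lid x), 12 mm high, top at 59 mm; 20 mm free below it between its two end feet. Pinch it across its width from above; its top can be pressed.
- lid_lug (a point): Centre of the 14 mm square hole in the lid's lug: 89 mm along the lid's +x, 11 mm above the lid origin. The lug is 6 mm thick (lid y), 24 mm wide. It coincides with box_fork when the lid is fully home.
- wrench: Bystander, to be left alone: open-ended wrench lying flat, 150 mm long. Origin on its underside.
- spray_can: Bystander, to be left alone: upright spray can, 62 mm across, 170 mm tall. Origin on its underside.
- tip_jar: Bystander, to be left alone: small jar, 44 mm across, 55 mm tall. Origin on its underside.
- wire_brush: Bystander, to be left alone: brush lying flat, 200 mm long. Origin on its underside.
- wire_spool: Bystander, to be left alone: spool of wire lying flat, 100 mm across, 50 mm tall. Origin on its underside.
There are look-alikes about, which are no part of the job. Leave any brown look-alike of the lid alone.

How it is judged (in metres and radians):
On the way, in this order (a step that is already met when the one before it is completed fails the run):
1. the lid is pressed fully home on the box, its lug in the fork (distance between lid_lug and box_fork below 0.007 m and z of lid in the frame of box below 0.0605 m and horizontal distance between lid and box below 0.006 m and angle between lid's own z axis and vertical below 0.03 rad and value of joint pin below 0.012 m), for 0.2 s.
2. the pin is pushed through until its head seats (distance between lid_lug and box_fork below 0.007 m and z of lid in the frame of box below 0.0605 m and horizontal distance between lid and box below 0.006 m and angle between lid's own z axis and vertical below 0.03 rad and value of joint pin above 0.031 m), for 0.2 s.
At the end, for the whole second after the job is handed in: The lid lies at rest fully home on the box (within 2.5 mm of the rim, level within 0.03 rad, centred within 6 mm, its lug hole within 7 mm of the fork's pin axis) and the pin is in to within 2 mm of its head seating (all of step 2 and linear speed of lid below 0.01 m/s); the robot touches nothing.
It fails at once if the wrench, jar, spray can, brush or wire spool is moved more than 30 mm (distance of any of wrench, spray_can, tip_jar, wire_brush, wire_spool from where it was at the start of the episode above 0.03 m).
It also fails if it takes over 58 s, if anything falls off the work surface, if the arm or the gripper's body presses on something with over 40 N, if the wrist force passes 120 N, or if a joint passes its speed limit or range.

## Robot

A 7-joint arm with a two-finger parallel gripper is mounted at the origin on the work surface. World frame = base frame: x ahead of the robot, y to its left, z up, the work surface at z = 0. Lengths are in mm, angles in rad, forces in N, time in s.
With the tool pointing down it reaches from about 425 to 1025 mm from the base axis. Payload 3.6 kg.
Tool frame: the origin (TCP) lies at the very end of the fingers, on their centre line; the grasp point (between the pads) lies 19 mm behind it; z points along the fingers, y is the line along which they close (so a half turn about z gives the same grasp; the last joint's range is limited). The gripper opens to 85 mm and grips with 20 to 120 N. Pads are 22 mm wide; open, the fingers measure 114 mm over their backs; the gripper's body (76 mm by 85 mm) begins 54 mm behind the grasp point. The pads swing forward as they close: fully open they stand 13 mm farther back than shut.
Start: joints at [1.25, 0.591, 0.048, 1.609, -0.033, 0.943, -0.034], TCP at [163.025, -706.436, 231.302] pointing down, gripper open.
Joint ranges: [-2.69, 2.69], [-0.47, 2.24], [-1.27, 1.36], [0.19, 2.51], [-1.53, 4.68], [0.08, 2.07], [-3.09, 3.09]. Speed limits (rad/s): [2.57, 2.57, 3.14, 3.14, 3.14, 3.14, 3.14].

## Interface

Orientations are given as a unit quaternion [w, x, y, z].
In Python, from plant import env gives the robot as it stands. Calls block until the motion is done:
- env.move_to(position, orientation): joint-space move of the TCP to a pose.
- env.move_l(position, rotation=None, speed=150): straight line of the TCP; rotation=None keeps the orientation; speed is the mean speed in mm/s.
- env.goto_joints(angles): joint-space move.
- env.open() and env.gripper_close(): open the fingers fully, or close them until they stop; the grip force is fixed at half the most.
- env.pause(seconds).
- env.solve_ik(position, orientation): joint angles nearest the present ones, or None.
- env.read_camera(name): name is "scene" or "top" or "wrist"; returns (picture, depth): 420x560x3 uint8, blue, green, red; 420x560 float32, mm along the optical axis (not along the pixel's ray), 0 where there is no reading.
- env.camera_params(name): a dict with "K" (3x3 intrinsics, pixels), "k1" (the pictures are not rectified: a ray, as slopes to the right and down, at radius r is drawn at 1 + k1 r^2 times it, then the intrinsics apply), "R" (3x3) and "t" (3): a world point X has camera coordinates R X + t. Camera axes: x right, y down, z forward; pixel columns grow to the right and rows downward; lengths in mm; the calibration is good to about 2 mm. A picture is of the moment at which its call begins: read the wrist's pose just before it. camera_params takes no time and is no camera call; for the wrist camera it gives the pose at the moment of the call.
A pose or a line that the arm cannot do raises env.PlanningError and nothing moves.
- env.close_job(): hands the job in; it is judged then, once.
Trained networks look in the newest picture that a camera, given by its name, has taken for a name from the list of things; names that differ only in an ending like _2 or _b are one class to them, and where a whole thing is asked for, a point or a joint stands for the part that bears it (a point fixed in the world has none). Each returns a list of dicts, best first, with "p" (0 to 1); they miss things now and then, are a little off and sometimes report something else, mostly with a low value. They report only what shows in the picture. A call takes as long as a camera call. They do not tell look-alikes from the thing itself.
- env.search_frame(camera, query): "box" ([left, top, right, bottom] as shares, 0 to 1, of the picture: columns of its width, rows of its height, round what is visible of it).
- env.trace(camera, query): "pixels" (420x560 bool, what is visible of it) and "box" ([left, top, right, bottom] as shares, 0 to 1, of the picture: columns of its width, rows of its height, round what is visible of it).
Readings, each from a call of its own:
- env.current_time(): time.
- env.current_qpos(): joint angles.
- env.current_joint_vel(): joint speeds.
- env.current_joint_efforts(): joint torques, N m.
- env.current_tcp_pos(): TCP position.
- env.current_ee_rot(): TCP orientation.
- env.current_ft_force(): force on the tool from outside, world axes, zero at the start.
- env.current_ft_torque(): the same for the moment, N m.
- env.current_grip_width(): finger opening in mm.
- env.current_finger_force(): force on a finger pad.
Only numpy, scipy, OpenCV 4.12 (cv2) and the standard library are available. Lean on these libraries where they do the work, as an engineer would, in place of code of your own. Each camera call takes 0.05 s, during which the arm holds its last target. There are 200 camera calls.

## Working session

There is one attempt and no reset: what is moved stays moved. The work goes in short steps, each a Python script; the robot and the scene stay as the last script left them, time stands still between calls to the robot, and variables do not carry over. Pictures are saved under pics/ and viewed, at most 10 in all, crops included, and the job is handed in when it is done.

```bash
mkdir -p pics; ls; python3 - <<'E'
from plant import env
import cv2,numpy as np
for c in ["scene","top"]:
    p,d=env.read_camera(c); cv2.imwrite(f"pics/{c}0.png",p); np.savez(f"{c}0.npz",p=p,d=d)
    P=env.camera_params(c); print(c,P)
    for q in ["box","lid","pin","lid_handle","lid_lug","pin_head"]:
        for r in env.search_frame(c,q): print(q,round(r["p"],2),[round(v*s) for v,s in zip(r["box"],(560,420,560,420))])
print(env.current_time())
E
```

```text
pics
scene {'K': array([[424.31722124,   0.        , 281.89727653],
       [  0.        , 424.31722124, 211.19200852],
       [  0.        ,   0.        ,   1.        ]]), 'k1': -0.01758672204534132, 'R': array([[ 0.47266903,  0.88097754, -0.02150734],
       [ 0.56885567, -0.32366494, -0.75607158],
       [-0.67304325,  0.34513704, -0.65413546]]), 't': array([-248.84934721, -256.66404168, 1506.52082569])}
box 0.79 [299, 162, 373, 228]
lid 0.83 [127, 191, 194, 236]
lid 0.74 [163, 231, 245, 289]
lid 0.73 [271, 145, 326, 179]
pin 0.24 [382, 162, 443, 181]
lid_handle 0.89 [168, 232, 241, 291]
lid_handle 0.86 [269, 144, 326, 179]
lid_handle 0.84 [128, 190, 197, 235]
lid_lug 0.7 [129, 188, 195, 238]
lid_lug 0.61 [268, 147, 325, 182]
lid_lug 0.59 [167, 235, 242, 290]
pin_head 0.59 [364, 194, 374, 202]
top {'K': array([[534.00302964,   0.        , 279.04086538],
       [  0.        , 534.00302964, 202.44509384],
       [  0.        ,   0.        ,   1.        ]]), 'k1': 0.02698552611917651, 'R': array([[-1.88469376e-02, -9.99822202e-01,  5.97830185e-04],
       [-9.88295631e-01,  1.85391188e-02, -1.51420098e-01],
       [ 1.51382092e-01, -3.44463809e-03, -9.88469320e-01]]), 't': array([   1.84264994,  564.88309373, 1344.71792653])}
box 0.96 [173, 182, 251, 253]
box 0.66 [181, 184, 201, 194]
lid 0.94 [174, 278, 248, 344]
lid 0.79 [354, 260, 421, 329]
lid 0.59 [333, 169, 393, 237]
lid_handle 0.87 [332, 173, 394, 235]
lid_handle 0.73 [173, 276, 243, 347]
lid_lug 0.9 [174, 277, 244, 343]
lid_lug 0.76 [333, 173, 395, 239]
lid_lug 0.63 [354, 262, 418, 327]
pin_head 0.73 [270, 101, 296, 144]
pin_head 0.6 [186, 187, 196, 194]
0.7
```

View pics/top0.png

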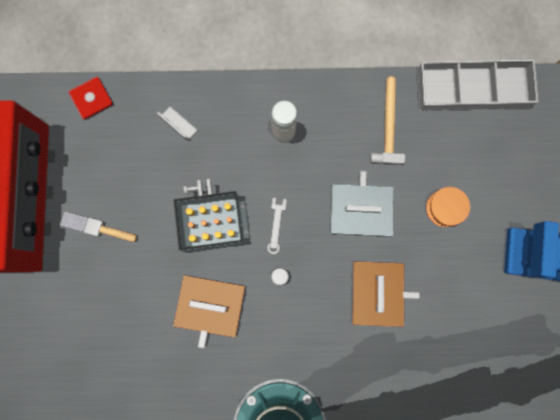

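View pics/scene0.png

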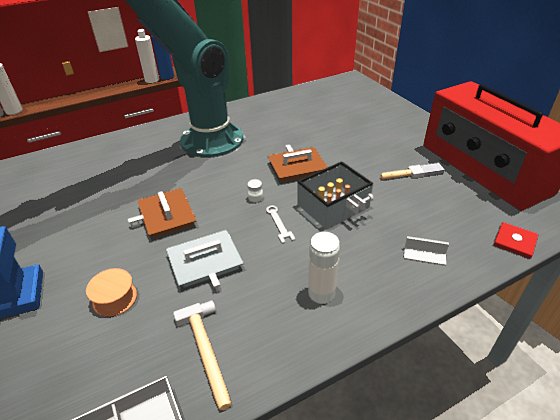

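In the top picture three things could be the lid: grey plate at (362,209), brown plate at (208,307) and brown plate at (380,294). By the description (loose grey steel, brown ones to be left) I choose the grey one, with its lug up at (363,178), toward +x. The box is at (211,221), with fork and pin on its far side at (190–215,187), pin head to the left (+y). Next: coarse poses and a close crop.

```bash
cat > h.py <<'E'
from plant import env
import cv2,numpy as np
from scipy.spatial.transform import Rotation as Ro
def cloud(d,P):
    "world xyz (mm) for every pixel"
    v,u=np.indices(d.shape)
    uv=np.stack([u,v],-1).reshape(-1,1,2).astype(np.float64)
    n=cv2.undistortPoints(uv,P["K"],np.array([P["k1"],0,0,0.])).reshape(*d.shape,2)
    X=np.concatenate([n*d[...,None],d[...,None]],-1)
    return (X-P["t"])@P["R"]
def proj(X,P):
    return cv2.projectPoints(np.atleast_2d(np.array(X,float)),cv2.Rodrigues(P["R"])[0],P["t"],P["K"],np.array([P["k1"],0,0,0.]))[0].reshape(-1,2)
def quat(yaw):
    "tool down, closing line (tool y) at angle yaw+90deg, tool x along yaw"
    q=(Ro.from_euler('z',yaw)*Ro.from_euler('x',np.pi)).as_quat()
    return [q[3],q[0],q[1],q[2]]
def rect(pts):
    "centre, size along, yaw in (-45,45] deg"
    (c,(w,h),a)=cv2.minAreaRect(pts[:,:2].astype(np.float32))
    while a>45: a-=90; w,h=h,w
    while a<=-45: a+=90; w,h=h,w
    return np.round(c,1),round(w,1),round(h,1),round(a,2)
E
python3 - <<'E'
from h import *
p=np.load("top0.npz"); P=env.camera_params("top"); X=cloud(p["d"],P)
def reg(l,t,r,b,z0,z1):
    Y=X[t:b,l:r].reshape(-1,3); return Y[(Y[:,2]>z0)&(Y[:,2]<z1)]
print("table z",np.median(X[300:330,260:320,2]))
a=reg(325,165,400,245,18,36); print("lid",rect(a),np.median(a[:,2]),len(a))
a=reg(325,165,400,245,45,70); print("handle",rect(a),np.median(a[:,2]),len(a))
a=reg(165,170,260,262,82,98); print("box",rect(a),np.median(a[:,2]),len(a))
print("zs box region",np.histogram(X[170:262,165:260,2],bins=np.arange(-10,110,10)))
q,_=env.read_camera("wrist"); print(env.current_tcp_pos(),env.current_ee_rot(),env.current_qpos()); PW=env.camera_params("wrist");print(PW, -PW["R"].T@PW["t"])
s=p["p"][160:260,310:410]; s2=p["p"][160:260,165:265]
cv2.imwrite("pics/crop.png",cv2.resize(np.hstack([s,s2]),None,fx=4,fy=4,interpolation=cv2.INTER_CUBIC))
E
```

```text
table z -0.8699413570781607
lid (array([ 562.8, -228.9]), 167.1, 160.5, -3.81) 26.107629048570978 2820
handle (array([ 544.4, -226.2]), 14.6, 89.1, -3.63) 57.27288980744817 207
box (array([533.6, 173.9]), 162.2, 162.3, 6.6) 87.02854017221541 500
zs box region (array([2920, 3674,  247,  145,  146,  366,  266,  144,  242,  477,   71]), array([-10,   0,  10,  20,  30,  40,  50,  60,  70,  80,  90, 100]))
[ 163.01900023 -706.42631137  231.32265108] [-6.00106545e-06  9.93575942e-01  1.13167345e-01 -1.11236531e-05] [ 1.25052271  0.59117157  0.04837483  1.60849915 -0.03328767  0.94274249
 -0.03371421]
{'K': array([[315.9615234 ,   0.        , 278.12204447],
       [  0.        , 315.9615234 , 212.64090053],
       [  0.        ,   0.        ,   1.        ]]), 'k1': -0.059189623831115507, 'R': array([[ 2.24712066e-01, -9.74425194e-01, -1.68616734e-04],
       [-9.25475706e-01, -2.13477980e-01,  3.12924705e-01],
       [-3.04957712e-01, -7.01619060e-02, -9.49777922e-01]]), 't': array([-724.23318873,  -41.37433298,  381.35656697])} [ 240.75062188 -687.786871    375.02898075]
```

View pics/crop.png

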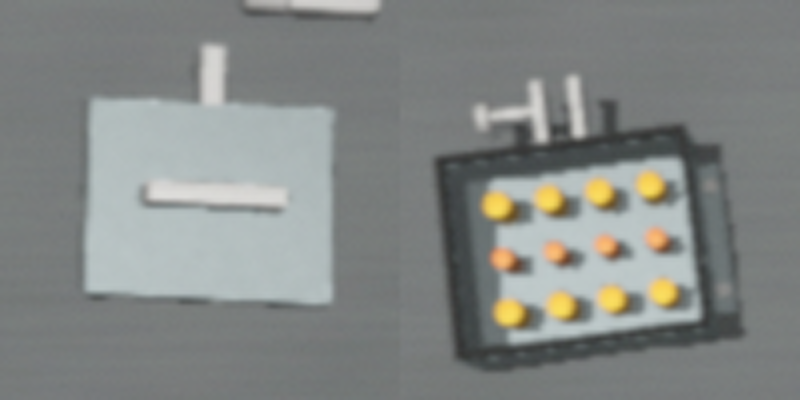

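The crop shows the grey lid with lug up and handle across at (215,195), and the box with fork on top at (555,105) and pin head at (480,117). The choice holds. Now measure from the wrist camera, with the same relative view for both.

```bash
cat >> h.py <<'E'
def look(name):
    P=env.camera_params("wrist"); p,d=env.read_camera("wrist")
    cv2.imwrite(f"pics/{name}.png",p); X=cloud(d,P); np.savez(f"{name}.npz",p=p,d=d,X=X,**{k:P[k] for k in("K","k1","R","t")})
    return p,d,X,P
def layer(X,z0,z1,open_=0):
    m=((X[...,2]>z0)&(X[...,2]<z1)).astype(np.uint8)
    if open_: m=cv2.morphologyEx(m,cv2.MORPH_OPEN,np.ones((open_,open_)))
    n,l,s,_=cv2.connectedComponentsWithStats(m)
    k=1+np.argmax(s[1:,4]); return X[l==k]
E
python3 - <<'E'
from h import *
th=np.deg2rad(86.3)
for s in (0,np.pi):
    print(s,[env.solve_ik([x,y,z],quat(t-s)) for x,y,z,t in((544,-226,34,th),(545,174,300,np.deg2rad(96.6)))])
env.move_to([544,-226,230],quat(th))
p,d,X,P=look("wlid")
print(env.current_time(),env.current_qpos(),-P["R"].T@P["t"])
a=layer(X,20,34,15); print("plate",rect(a),np.median(a[:,2]),len(a))
a=layer(X,50,68); print("handle",rect(a),np.median(a[:,2]),len(a))
print(np.median(X[-30:,:,2]),(d==0).mean())
env.move_to([545,174,290],quat(np.deg2rad(96.6)))
p,d,X,P=look("wbox")
for z0,z1 in((70,100),(80,100)):
    a=layer(X,z0,z1); print("box",rect(a),np.median(a[:,2]),len(a))
for q in("pin_head","box","pin"):
    for r in env.search_frame("wrist",q): print(q,round(r["p"],2),[round(v*s) for v,s in zip(r["box"],(560,420,560,420))])
print(env.current_time())
E
```

```text
0 [array([ 0.48955794,  0.71462413, -0.24383783,  2.02338959,  0.37564176,
        0.44588927, -0.10261353]), array([ 0.27942698,  0.45365576, -0.91686892,  1.86082588,  0.41707801,
        1.0326869 , -0.69343144])]
3.141592653589793 [array([ 0.03488722,  0.75160286,  0.40714448,  2.04398587, -0.63812851,
        0.47113777, -2.28210781]), array([ 0.36646775,  0.51066572, -1.06802357,  1.85784911,  0.50756766,
        1.0782395 ,  2.35769799])]
2.9917 [ 0.60337462  0.44606965 -0.38528059  1.91040737  0.22321549  0.82671927
  0.03267085] [ 548.57244532 -147.15349629  373.46833938]
plate (array([ 509.6, -224.6]), 61.6, 158.3, -4.12) 28.074185193880275 6743
handle (array([ 546.1, -439.2]), 98.1, 76.7, 4.0) 51.11925583466644 2885
316.2248574695748 0.0038945578231292517
box (array([537.4, 174.2]), 170.5, 159.9, 6.84) 87.62199158880816 4454
box (array([518.2, 171.9]), 131.8, 159.9, 6.84) 88.73034916924806 3053
pin_head 0.74 [321, 135, 343, 166]
box 0.73 [190, 98, 348, 249]
pin 0.71 [217, 356, 298, 380]
pin 0.53 [322, 131, 341, 166]
4.6917
```

```bash
python3 -c "
import cv2,numpy as np
cv2.imwrite('pics/w2.png',np.vstack([cv2.imread('pics/wlid.png')[60:360],cv2.imread('pics/wbox.png')[60:360]]))"
```

```text
(no output)
```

View pics/w2.png

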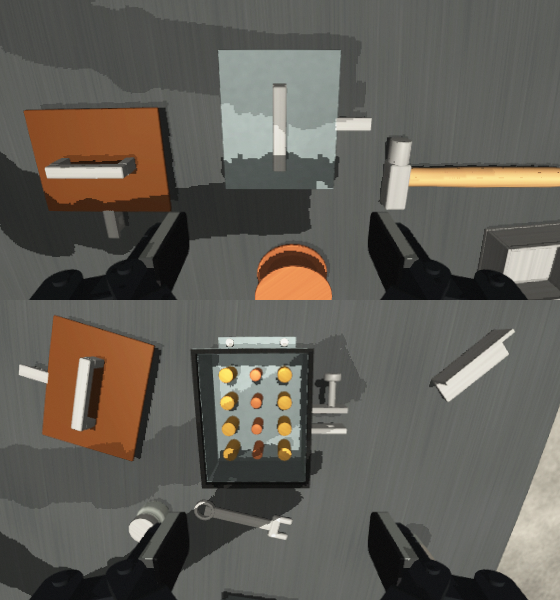

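The upper picture shows the lid plate at (280,180) in the full frame with handle column x=279, the brown lid to its left, and the spool below. The lower picture shows the box at (252,178), fork ears at (330,~165/191), and the pin head at (332,137).

```bash
python3 - <<'E'
from h import *
z=np.load("wlid.npz"); X=z["X"]; 
R=X.copy(); R[(abs(X[...,0]-544)>100)|(abs(X[...,1]+226)>105)]=0
m=((R[...,2]>19)&(R[...,2]<70)).astype(np.uint8); m=cv2.morphologyEx(m,cv2.MORPH_OPEN,np.ones((21,21)))>0
print("plate",rect(R[m]),m.sum())
h=R[(R[...,2]>52)&(R[...,2]<70)]; print("handle",rect(h),np.median(h[:,2]),len(h), np.median(h,axis=0))
pl=R[(R[...,2]>19)&(R[...,2]<34)&m]; print(np.median(pl[:,2]))
z=np.load("wbox.npz"); X=z["X"]; c=np.array([518.2,171.9]); a=np.deg2rad(6.84)
L=(X[...,:2]-c)@np.array([[np.cos(a),-np.sin(a)],[np.sin(a),np.cos(a)]])
Z=X[...,2]
def st(n,s): print(n,np.round(np.percentile(L[s],[2,50,98],axis=0),1).tolist(),np.round(np.percentile(Z[s],[5,50,95]),1),s.sum())
f=(L[...,0]>76)&(L[...,0]<115)&(abs(L[...,1])<22)&(Z>60)&(Z<95); st("ears",f)
g=(L[...,0]>72)&(L[...,0]<110)&(L[...,1]>40)&(L[...,1]<70)&(Z>50)&(Z<95); st("head",g)
s=(abs(L[...,0])<72)&(abs(L[...,1])<90)&(Z>83)&(Z<98); st("seal",s)
E
```

```text
plate (array([ 543.9, -226.9]), 129.9, 158.4, -3.84) 11777
handle (array([ 544.5, -226.5]), 13.8, 89.9, -4.16) 59.83349217203006 1192 [ 544.38613784 -224.04855835   59.83349217]
28.060098336228155
ears [[76.6, -14.8], [89.7, 9.0], [103.7, 20.3]] [63.9 78.3 80. ] 436
head [[78.5, 40.6], [87.1, 47.4], [95.8, 51.0]] [63.2 75.9 78.6] 151
seal [[-65.2, -78.8], [-5.3, 8.7], [63.3, 78.5]] [84.7 88.9 90.2] 2627
```

```bash
python3 - <<'E'
from h import *
q=quat(np.deg2rad(90-3.9))
env.move_to([544.2,-226.7,150],q)
env.move_l([544.2,-226.7,36],speed=120)
print(env.current_tcp_pos(),env.current_ft_force())
env.gripper_close(); print(env.current_grip_width(),env.current_finger_force())
env.move_l([544.2,-226.7,230],speed=150)
print(env.current_grip_width(),env.current_ft_force(),env.current_ft_torque(),env.current_tcp_pos())
p,d,X,P=look("held")
env.move_to([518.2,171.9,230],quat(np.deg2rad(90+6.84)))
print(env.current_grip_width(),env.current_tcp_pos(),env.current_time())
p,d,X,P=look("over")
E
```

```text
[ 544.82474217 -226.81378612   36.6338142 ] [-1.1139775  -0.37666724 -0.0268902 ]
12.518458850245347 59.10976052284241
12.646602906576382 [ 0.23274284 -0.6616852  -3.95878445] [ 0.00038639  0.01606263 -0.03179696] [ 543.31495963 -226.52266695  228.87486405]
12.779354820034165 [518.96105157 169.7935709  229.77522292] 10.9833
```

View pics/over.png

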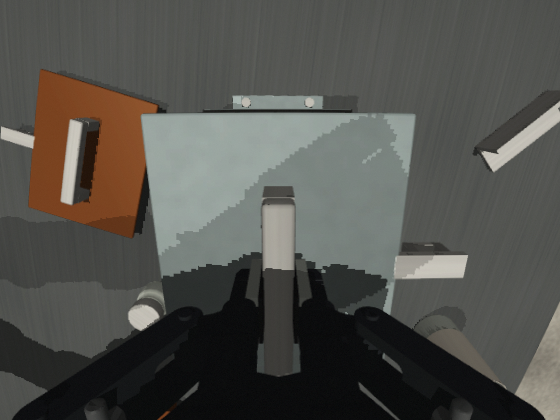

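The picture shows the lid held level, its handle at (279,240) and its lug at the right (430,262), over the box. Now I measure its in-hand pose.

```bash
python3 - <<'E'
from h import *
t=env.current_tcp_pos(); print(t, env.current_ee_rot())
for i in range(1):
    p,d,X,P=look("over2")
    Z=X[...,2]; s=(abs(X[...,0]-518)<95)&(abs(X[...,1]-172)<110)&(Z>200)&(Z<240)
    m=cv2.morphologyEx(s.astype(np.uint8),cv2.MORPH_OPEN,np.ones((25,25)))>0
    Y=X[m]; A=np.c_[Y[:,:2]-t[:2],np.ones(len(Y))]; c=np.linalg.lstsq(A,Y[:,2],rcond=None)[0]
    for _ in range(4):
        k=abs(Y[:,2]-A@c)<3; c=np.linalg.lstsq(A[k],Y[k,2],rcond=None)[0]
    print("tilt",c,"rms",np.std((Y[:,2]-A@c)[k]),k.sum()); print(rect(Y[k]))
    a=np.deg2rad(6.84); L=(Y[k,:2]-t[:2])@np.array([[np.cos(a),-np.sin(a)],[np.sin(a),np.cos(a)]])
    # edges by percentile in local frame
    print(np.percentile(L,[.5,99.5],axis=0))
    for x0 in(-50,-25,25,50):
        print(x0,np.percentile(L[abs(L[:,0]-x0)<6,1],99))
E
```

```text
[519.03395952 169.66815867 229.76991478] [ 4.25123229e-04  6.65013046e-01  7.46831469e-01 -4.74384180e-04]
tilt [-1.44873319e-03 -1.64978907e-03  2.21480014e+02] rms 0.6157308968901681 19235
(array([515.1, 197.1]), 129.1, 104.8, 6.18)
[[-63.35357598 -22.66129885]
 [ 62.31159883  79.30227022]]
-50 79.39340014113861
-25 67.15435634925869
25 79.2614944340247
50 61.731468015316715
```

```bash
python3 - <<'E'
from h import *
tgt=np.array([518.6,172.4]); q=quat(np.deg2rad(90+7.0)); cmd=np.array([518.2,171.9])
for z,sp in((160,80),(132,60),(114,30),(106,30)):
    cmd=cmd+(tgt-env.current_tcp_pos()[:2])*(1 if z>125 else .5)
    env.move_l([*cmd,z],q,speed=sp)
    print(z,np.round(env.current_tcp_pos(),1),np.round(env.current_ft_force(),1),np.round(env.current_ft_torque(),2))
z=104
while z>84:
    env.move_l([*cmd,z],q,speed=20); f=env.current_ft_force(); t=env.current_tcp_pos()
    print(z,np.round(t,1),np.round(f,1),round(env.current_grip_width(),1))
    if f[2]>28 or (t[2]<96 and f[2]>20): break
    z-=1.5
print(env.current_time(), env.current_ee_rot())
E
```

```text
160 [518.2 174.8 160.4] [-0.8 -0.6 -3.1] [-0.01 -0.01  0.01]
132 [518.1 172.2 131.7] [-0.8 -0.2 -3.3] [ 0.02 -0.03 -0.02]
114 [518.5 172.3 113.9] [ 0.7  0.1 -4.1] [0.04 0.01 0.  ]
106 [518.3 172.2 105.7] [ 0.1 -0.4 -4.3] [0.03 0.   0.02]
104 [518.4 172.2 103.9] [ 0.3 -0.3 -3.3] 12.6
102.5 [518.5 172.2 102.4] [-0.1  0.5 -4.1] 12.4
101.0 [518.6 172.3 101.4] [-1.1 -0.2  2.5] 12.3
99.5 [518.6 172.3 100. ] [-2.  -0.5  5.1] 12.8
98.0 [518.6 172.3  98.3] [-2.  -1.7  4.6] 12.8
96.5 [518.5 172.3  96.7] [-1.6 -0.4  4.4] 12.6
95.0 [518.6 172.3  95.1] [-2.1 -0.8  4.7] 12.6
93.5 [518.5 172.3  94.3] [-3.6 -1.5 10.6] 12.7
92.0 [518.6 172.2  94.2] [-6.7 -2.3 23.4] 12.7
16.1417 [ 8.91784707e-04  6.62608407e-01  7.48965445e-01 -2.57901639e-04]
```

```bash
python3 - <<'E'
from h import *
t=env.current_tcp_pos(); q=quat(np.deg2rad(97))
env.open(); print(env.current_ft_force())
env.move_l([t[0],t[1],230],q,speed=150)
env.move_to([545,174,290],quat(np.deg2rad(96.6)))
env.gripper_close()
p,d,X,P=look("placed"); Z=X[...,2]
c=np.array([518.2,171.9]); a=np.deg2rad(6.84)
L=(X[...,:2]-c)@np.array([[np.cos(a),-np.sin(a)],[np.sin(a),np.cos(a)]])
def st(n,s): print(n,np.round(np.percentile(L[s],[2,50,98],axis=0),1).tolist(),np.round(np.percentile(Z[s],[5,50,95]),1),s.sum())
s=(abs(L[...,0])<75)&(abs(L[...,1])<90)&(Z>76)&(Z<98); m=cv2.morphologyEx(s.astype(np.uint8),cv2.MORPH_OPEN,np.ones((9,9)))>0
st("plate",m); Y=X[m]; print(rect(Y)); A=np.c_[L[m],np.ones(len(Y))]; k=np.linalg.lstsq(A,Y[:,2],rcond=None)[0]
for _ in range(3):
    g=abs(Y[:,2]-A@k)<2.5; k=np.linalg.lstsq(A[g],Y[g,2],rcond=None)[0]
print("plane",k)
st("head",(L[...,0]>72)&(L[...,0]<110)&(L[...,1]>35)&(L[...,1]<70)&(Z>50)&(Z<95))
print(env.current_time())
cv2.imwrite("pics/placed_c.png",cv2.resize(p[60:300,150:400],None,fx=2.4,fy=2.4))
E
```

```text
[ 0.74638191 -0.59366843  0.48377915]
plate [[-62.2, -74.8], [4.4, 8.5], [63.4, 77.2]] [84.8 86.  87.3] 14488
(array([522.8, 172.1]), 140.8, 159.8, 6.31)
plane [-7.26889952e-04  6.37518592e-04  8.60434857e+01]
head [[78.3, 35.4], [86.6, 46.1], [95.7, 51.0]] [69.  73.4 78.3] 176
19.0917
```

View pics/placed_c.png

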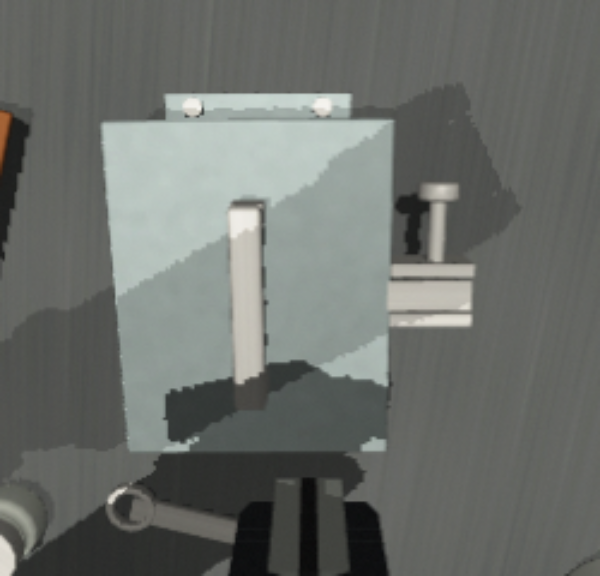

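The crop shows the lid flat on the box with its lug between the fork ears at (430,293) and the pin head at (438,190), still out. The plate is level and its top reads 85 mm after correcting for bias, so it is home. Now push the pin.

```bash
python3 - <<'E'
from h import *
a=np.deg2rad(6.84); c=np.array([518.2,171.9]); u=np.array([np.cos(a),np.sin(a)]); v=np.array([-np.sin(a),np.cos(a)]); q=quat(a+np.pi/2)
W=lambda x,y,z:[*(c+x*u+y*v),z]
loc=lambda t:np.array([(t[:2]-c)@u,(t[:2]-c)@v,t[2]])
env.move_to(W(89,90,200),q)
env.move_l(W(89,90,58),speed=120)
print(np.round(loc(env.current_tcp_pos()),1),np.round(env.current_ft_force(),1))
y=75; f0=env.current_ft_force()[:2]@v; n=0; dx=89-loc(env.current_tcp_pos())[0]; dz=58-env.current_tcp_pos()[2]
while y>24:
    env.move_l(W(89+dx,y,58+dz),q,speed=30)
    t=loc(env.current_tcp_pos()); f=env.current_ft_force()[:2]@v-f0
    print(round(y,1),np.round(t,1),round(f,1))
    if f>18: break
    y-=4 if t[1]>44 else 1.5
env.pause(.3); print(env.current_time(),np.round(env.current_ft_force(),1))
E
```

```text
[89.6 90.4 58.9] [ 0.2  0.4 -0. ]
75 [88.4 74.9 57.1] -0.1
71 [88.4 70.6 57. ] -0.8
67 [88.4 66.5 57.1] 0.0
63 [88.3 62.6 57.1] -0.4
59 [88.3 59.8 57.3] 1.2
55 [88.3 55.3 57.3] 2.9
51 [88.3 50.4 57.2] 2.5
47 [88.3 46.2 57.1] 1.3
43 [88.3 42.2 57.1] 2.3
41.5 [88.3 41.2 57.1] 1.7
40.0 [88.3 39.8 57.1] 2.3
38.5 [88.3 38.3 57.1] 2.4
37.0 [88.3 36.7 57.1] 2.5
35.5 [88.3 35.2 57.1] 2.7
34.0 [88.3 33.7 57.1] 3.0
32.5 [88.3 32.4 57.1] 2.8
31.0 [88.3 32.4 57.1] 5.2
29.5 [88.3 32.4 57.2] 7.4
28.0 [88.3 32.4 57.2] 9.0
26.5 [88.3 32.4 57.3] 9.4
25.0 [88.3 32.4 57.3] 11.6
27.2667 [-1.9 12.3 -3.9]
```

```bash
python3 - <<'E'
from h import *
a=np.deg2rad(6.84); c=np.array([518.2,171.9]); u=np.array([np.cos(a),np.sin(a)]); v=np.array([-np.sin(a),np.cos(a)]); q=quat(a+np.pi/2)
W=lambda x,y,z:[*(c+x*u+y*v),z]
env.move_l(W(89,70,58),q,speed=80)
env.move_l(W(89,70,200),speed=150)
env.move_to([545,174,290],quat(np.deg2rad(96.6)))
p,d,X,P=look("done"); Z=X[...,2]
L=(X[...,:2]-c)@np.array([u,v]).T
def st(n,s): print(n,np.round(np.percentile(L[s],[2,50,98],axis=0),1).tolist(),np.round(np.percentile(Z[s],[5,50,95]),1),s.sum())
st("head",(L[...,0]>80)&(L[...,0]<95)&(L[...,1]>12)&(L[...,1]<70)&(Z>68)&(Z<95))
st("plate",(abs(L[...,0])<60)&(abs(L[...,1])<70)&(Z>76)&(Z<98))
print(env.current_time(),env.current_ft_force())
cv2.imwrite("pics/done_c.png",cv2.resize(p[130:240,290:400],None,fx=5,fy=5,interpolation=cv2.INTER_CUBIC))
E
```

```text
head [[80.3, 12.0], [86.6, 17.4], [94.4, 22.5]] [72.5 77.1 79.6] 143
plate [[-57.8, -66.8], [5.3, 7.4], [57.8, 67.8]] [84.8 86.1 87.3] 11738
29.7167 [ 0.17295434 -0.58756377  0.27607824]
```

View pics/done_c.png

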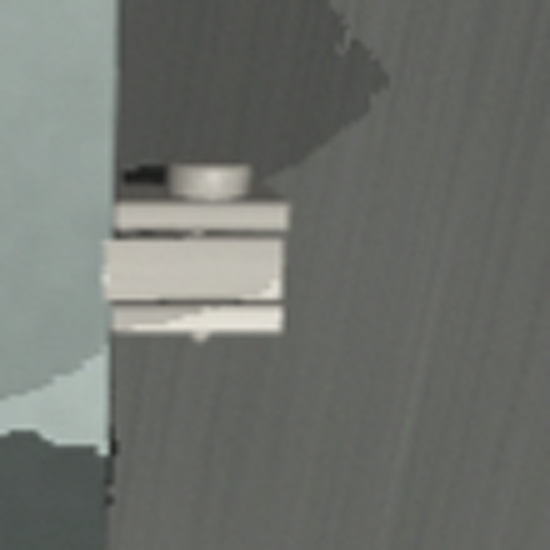

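The crop shows the head at (210,182) seated against the upper ear, with the pin tip showing below the far ear at (200,338). The lid is still home.

```bash
python3 -c "
from plant import env
print(env.close_job())"
```

```text
the job is handed in; nothing more can be done
None
```

The lid is pressed fully home on the box, the pin is seated with its head against the fork, and the job is handed in at about 30 s of the 58 s allowed; no verdict came back, and I didn't re-measure the bystanders.

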